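# Index the board rack by one wheel turn

### The arm

A 7-joint arm with a two-finger parallel gripper is mounted at the origin on the work surface. World frame = base frame: x ahead of the robot, y to its left, z up, the work surface at z = 0. Lengths are in mm, angles in rad, forces in N, time in s.
With the tool pointing down it reaches from about 425 to 950 mm from the base axis. Payload 4.7 kg.
Tool frame: the origin (TCP) lies midway between the tips of the shut fingers; the grasp point (between the pads) lies 19 mm behind it (manip.hold_point_z is the distance from the TCP to the grasp point, in mm); z points along the fingers, x is the direction in which the jaws open and shut, and the axes are right-handed (so a half turn about z gives the same grasp; the last joint's range is limited). The gripper opens to 87 mm and grips with 3 to 60 N. Pads are 19 mm wide; open, the fingers measure 117 mm over their backs; the gripper's body (75 mm by 190 mm) begins 51 mm behind the grasp point.
Start: joints at [1.201, 0.469, -0.049, 1.532, 0.024, 1.141, -0.082], TCP at [225.66, -636.181, 222.573] pointing down, gripper open.
Joint ranges: [-2.59, 2.59], [-0.33, 1.99], [-1.39, 1.29], [0.1, 2.45], [-1.04, 4.18], [0.21, 1.99], [-2.66, 2.66]. Speed limits (rad/s): [2.57, 2.57, 3.14, 3.14, 3.14, 3.14, 3.14].

### API

Orientations are given as a unit quaternion [w, x, y, z].
In Python, from workcell import manip gives the robot as it stands. The module is installed in compiled form; this text tells all that it offers.
- The arm moves only by the tool move_arm, never from a script. Its argument "motion" is a list of rows, each a list of 3 entries, a list of its own where there are three numbers: the shift along the tool's x, y, z in m, then the turn about the tool's z in rad, then the opening in per cent of the stroke, from 0 (shut) to 100 (fully open). In form: [[[dx, dy, dz], yaw, hand], ...]. A call has 1 to 12 rows; each row shifts and turns the pose as measured when the row begins, along the tool's axes as they then stand; what a row does not reach is not made up. A row lasts 1/12 s, in which the tool goes at most 41.7 mm and 7.16 degrees, less where a joint would pass 70% of its speed; a pose out of reach is approached as far as the arm can. A call with a gripper value outside its range is refused whole. The fingers move at their own pace and stop on an object; "force" is the grip in N (left out, the last holds). Time passes only in rows, so rows that do not move let the fingers close. It gives the time, the measured TCP pose, the force and the opening at its end, in the units of the state.
- manip.state(): the state, without advancing time (a new reading comes with each control period).
- manip.camera(name): name is "scene" or "side" or "wrist"; returns (picture, depth): 400x640x3 uint8, red, green, blue; 400x640 float32, mm along the optical axis (not along the pixel's ray), 0 where there is no reading.
- manip.camera_model(name): a dict with "vfov" (degrees; the focal length in pixels is half the picture's height over the tangent of half this angle, whatever the lens; pixels are square), "cx", "cy" (the principal point, pixels), "R" (3x3) and "t" (3): a world point X has camera coordinates R X + t; the wrist camera has in their place "T_tool_cam" (4x4, takes a point from camera to tool coordinates, whose origin is the TCP and whose axes are the tool frame's). Camera axes: x right, y down, z forward; pixel columns grow to the right and rows downward; lengths in mm; the calibration is good to about 2 mm. A picture is of the moment at which its call begins: read the wrist's pose just before it. camera_model takes no time and is no camera call.
- manip.hand_in(): hands the job in, once; it reports no verdict.
The state is a dict: "time_s": time; "joint_positions": joint angles; "joint_velocities": joint speeds; "joint_efforts": joint torques, N m; "position": TCP position; "orientation": TCP orientation; "contact_force": force on the tool from outside, world axes, zero at the start; "moment": the same for the moment, N m; "grip_width": finger opening in mm.
Only numpy, scipy, OpenCV 4.12 (cv2) and the standard library are available. Lean on these libraries where they do the work, as an engineer would, in place of code of your own. Each camera call takes 0.05 s, during which the arm holds its last target.

### The job

Bring the next circuit board up to the red pointer: push the chrome hand wheel round clockwise (seen from above) by its upright red handle through exactly one turn, so that the handle stands at the white index mark again. Push the handle gently with a fingertip or the outside of the fingers without gripping it, do not push on the rack or its boards, and leave the iron holder, the remote shell, the nut and the display window where they lie.

Things in the scene. Friction and masses are not known exactly. Their poses are not given: they have to be found in the camera images.
- wheel (a joint): angle of the hand wheel, rad. 0 at the start of every run (handle at the white index mark), grows as the wheel turns clockwise seen from above; one full turn is 6.283. It can turn on past that. The shaft is stiff enough to stay wherever it is left and does not coast; about 1.5 to 3 N at the handle, square to its spoke, turns it; hitting it fast, or pushing towards the hub, presses much harder.
- wheel_hub (a point): point on the hand wheel's upright axis, 87 mm above the counter, at the top of the dark hub (40 mm across; a chrome cap above it, 18 mm across, ends at this height). The wheel lies level: a chrome rim of 65 mm mid radius, its tube 13 mm thick, top of the rim 75.5 mm above the counter, three 10 mm spokes below that height.
- handle_top (a point): centre of the top of the wheel's red upright handle, 127 mm above the counter. The handle is a plain post 22 mm across on the rim, 65 mm from the wheel's axis; about 50 mm of it stands free above the rim. It moves round with the wheel and its sleeve spins freely about its own axis, so it rolls along a fingertip that pushes it.
- index_mark (a point): middle of the short white line (20 mm by 7 mm) on the black disc (188 mm across, 22 mm above the counter) under the wheel. It lies outside the rim, 84 mm from the wheel's axis, in the direction in which the handle stands at the start; it stays put. Its direction differs from run to run.
- rack_carriage (a joint): travel of the aluminium rack with the four green boards along its bed, m; 0 at the start, driven by the wheel at 24 mm (one board spacing) a turn, away from the wheel.
- rack (a point): middle of the top edge of the rack's leading board (farthest from the wheel), 120 mm above the counter. The boards stand on edge, 108 mm wide, 24 mm apart; the tops of the rack and boards are no higher than this point. The nearest of them stays at least 140 mm from the wheel's axis.
- bed: grey bed plate of the rack, 200 mm by 460 mm, 12 mm thick, fixed to the counter. Origin at its underside below the wheel's axis; its y axis runs towards the rack, whose centre stands about 200 mm along it; a red pointer post 87 mm tall stands on its edge beside the rack, 235 mm along it.
- iron_holder: chrome spring soldering iron holder, empty, on a dark round foot 76 mm across, about 97 mm tall, loose. Origin at the centre of its underside.
- remote_shell: sky-blue plastic remote control shell, 160 by 46 by 16 mm, lying flat, loose; long side along its x. Origin at the centre of its underside.
- mount_nut: bronze hexagonal antenna mount nut, about 38 mm across the flats, 16 mm high, lying flat, loose. Origin at the centre of its underside.
- display_window: smoked acrylic display window, 120 by 45 by 5 mm, lying flat, loose; long side along its x. Origin at the centre of its underside.

How it is judged (in metres and radians):
On the way:
1. the wheel has been pushed through half a turn clockwise (value of joint wheel above 3.1416 rad).
At the end, for the whole second after the job is handed in: The wheel stands at rest one turn clockwise from its start, within 0.2 rad (11 degrees), the rack has moved on by one board spacing (24 mm, within 1.2 mm), and the four loose things lie within 20 mm of where they were (value of joint wheel between 6.0832 and 6.4832 rad and velocity of joint wheel between -0.05 and 0.05 rad/s and value of joint rack_carriage between 0.0228 and 0.0252 m and distance of each of iron_holder, remote_shell, mount_nut, display_window from where it was at the start of the episode below 0.02 m); the robot touches nothing.
It fails at once if the wheel is turned the wrong way by more than 0.3 rad, or past one turn by more than 0.5 rad (value of joint wheel below -0.3 rad or value of joint wheel above 6.7832 rad).
It fails at once if the handle is gripped: fingers press on opposite sides of it at once, with more than 1 N each ((contact force between the fingers and handle_c0 above 1 N and contact force between the fingers and handle_c4 above 1 N) or (contact force between the fingers and handle_c1 above 1 N and contact force between the fingers and handle_c5 above 1 N) or (contact force between the fingers and handle_c2 above 1 N and contact force between the fingers and handle_c6 above 1 N) or (contact force between the fingers and handle_c3 above 1 N and contact force between the fingers and handle_c7 above 1 N)).
It fails at once if the robot presses on the wheel or its handle with more than 40 N (contact force between any of the fingers, the arm and wheel above 40 N).
It fails at once if the robot pushes on the rack or its boards (over 2 N) (contact force between any of the fingers, the arm and rack_carriage above 2 N).
It fails at once if a loose bystander is shifted or lifted by more than 20 mm (distance of any of iron_holder, remote_shell, mount_nut, display_window from where it was at the start of the episode above 0.02 m).
It also fails if it takes over 58 s, if anything falls off the work surface, if the arm or the gripper's body presses on something with over 40 N, if the wrist force passes 120 N, or if a joint passes its speed limit or range.

## Working session

There is one attempt and no reset: what is moved stays moved. The work goes in short steps, Python scripts to look and compute and a tool call to move; the robot and the scene stay as the last step left them, time stands still between calls to the robot, and variables do not carry over. Pictures are saved under pics/ and viewed, and the job is handed in when it is done.

Besides the shell and the picture viewer there is one more tool, called as name(argument=value, ...), one argument or row to a line, values as JSON. move_arm: Moves the arm, as the interface text tells. Its arguments: {"type":"object","properties":{"motion":{"type":"array","items":{"type":"array"}},"force":{"type":"number"}},"required":["motion"]}

```bash
mkdir -p pics; ls; python3 - <<'E'
from workcell import manip
import cv2, numpy as np
print(manip.state())
for n in ["scene","side","wrist"]:
    p,d=manip.camera(n); cv2.imwrite(f"pics/{n}0.png",p[:,:,::-1]); np.savez(f"pics/{n}0.npz",p=p,d=d)
    print(n,manip.camera_model(n))
E
```

```text
pics
{'time_s': 0.0, 'joint_positions': array([ 1.20110384,  0.46945428, -0.04862651,  1.5337163 ,  0.02409349,
        1.14101849, -0.08226528]), 'joint_velocities': array([-0.00089586,  0.00121025, -0.00014109, -0.00012388,  0.00173071,
        0.00052862, -0.00083059]), 'joint_efforts': array([-5.61662273e-04, -5.07978272e+01, -8.16806545e-02, -2.36154574e+01,
       -6.16118917e-02,  3.81313940e-02,  1.90939672e-04]), 'position': array([ 225.42860708, -635.58550261,  221.48142091]), 'orientation': array([-5.57210222e-04,  8.16798549e-01, -5.76922109e-01, -8.36960116e-04]), 'contact_force': array([ 0.81583225,  0.17336449, -0.79730533]), 'moment': array([-0.05297022, -0.01284569, -0.00206571]), 'grip_width': 87.04672369487912}
scene {'vfov': 42.17488653571694, 'cx': 319.5713828511631, 'cy': 196.82500269834455, 'R': array([[ 0.06711318,  0.99772459,  0.00643914],
       [ 0.7020449 , -0.04263618, -0.7108552 ],
       [-0.70896318,  0.05222832, -0.70330891]]), 't': array([ -74.26185201, -364.42379491, 1528.48507056])}
side {'vfov': 47.52870284977725, 'cx': 317.5140528218496, 'cy': 196.6839889568992, 'R': array([[ 0.76945793, -0.63839823, -0.01954955],
       [-0.44660559, -0.51590552, -0.73101638],
       [ 0.45659384,  0.57121729, -0.68207981]]), 't': array([-471.1850212 ,  362.97222795,  642.65651492])}
wrist {'vfov': 64.28337963864067, 'cx': 321.74062850014946, 'cy': 200.0941045224268, 'T_tool_cam': array([[ 9.99999075e-01,  1.35850451e-03, -6.23011022e-05,
         7.51562821e-01],
       [-1.29228070e-03,  9.63524474e-01,  2.67617111e-01,
        -7.20906385e+01],
       [ 4.23587689e-04, -2.67616784e-01,  9.63525338e-01,
        -1.61924141e+02],
       [ 0.00000000e+00,  0.00000000e+00,  0.00000000e+00,
         1.00000000e+00]])}
```

View pics/scene0.png

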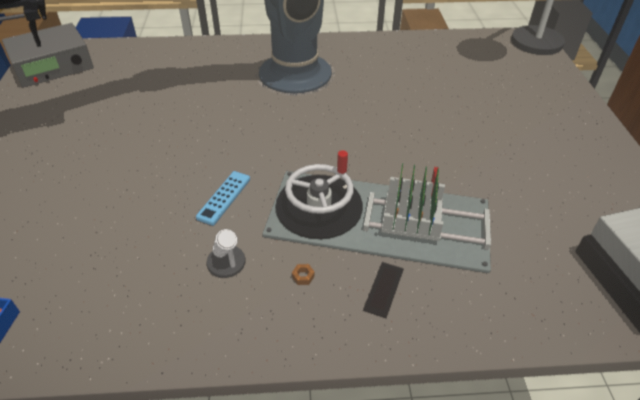

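View pics/side0.png

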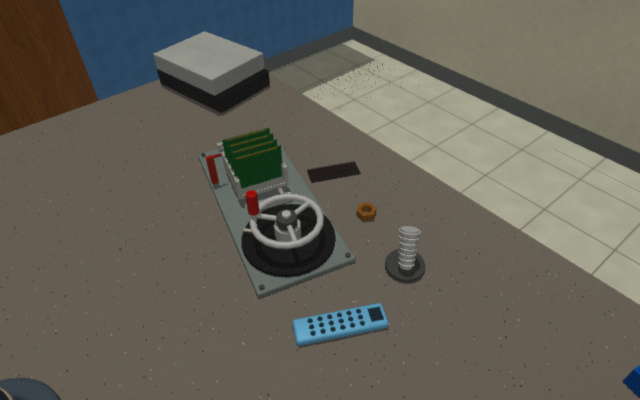

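View pics/wrist0.png

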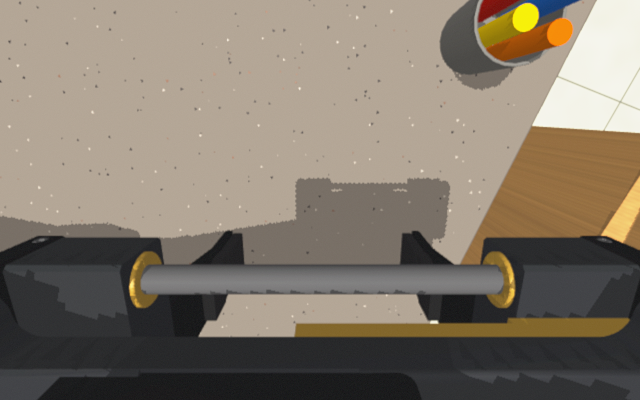

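```bash
cat > h.py <<'E'
from workcell import manip
import cv2, numpy as np
from scipy.optimize import least_squares
def model(n):
    m=manip.camera_model(n); f=200/np.tan(np.radians(m['vfov'])/2); return f,m['cx'],m['cy'],np.array(m['R']),np.array(m['t'])
def ray(n,u,v,z):
    f,cx,cy,R,t=model(n); c=-R.T@t; d=R.T@np.array([(u-cx)/f,(v-cy)/f,1]); return c+d*(z-c[2])/d[2]
def proj(n,X):
    f,cx,cy,R,t=model(n); p=R@np.asarray(X)+t; return p[0]/p[2]*f+cx,p[1]/p[2]*f+cy
def cloud(n,d):
    f,cx,cy,R,t=model(n); v,u=np.mgrid[:400,:640]; P=np.stack([(u-cx)/f*d,(v-cy)/f*d,d],-1); return (P-t)@R
def fitc(xy):
    r=least_squares(lambda q:np.hypot(xy[:,0]-q[0],xy[:,1]-q[1])-q[2],[*xy.mean(0),65],loss='soft_l1',f_scale=2); return r.x
E
python3 - <<'E'
from h import *
for n in ["scene","side"]:
    z=np.load(f"pics/{n}0.npz"); p=z['p'].astype(int); d=z['d']; W=cloud(n,d)
    red=(p[...,0]>130)&(p[...,1]<60)&(p[...,2]<60)&(d>0)
    k,l,s,c=cv2.connectedComponentsWithStats(red.astype(np.uint8))
    for i in range(1,k):
        if s[i,4]>20:
            Q=W[l==i]; top=Q[Q[:,2]>np.percentile(Q[:,2],75)]
            print(n,s[i],c[i],'top med',np.median(top,0).round(1),Q[:,2].max().round(1), 'ray127',ray(n,c[i][0],s[i,1]+3,127).round(1))
    hp=Q
    # rim: bright
    g=p.min(-1)
    m=(W[...,2]>68)&(W[...,2]<80)&(W[...,0]>400)&(W[...,0]<900)&(g>140)&(d>0)
    v,u=np.nonzero(m); print(n,'bright',len(u),u.min(),u.max(),v.min(),v.max())
    if n=="scene": mm=m&(np.arange(640)[None]<358)
    else: mm=m&(np.arange(400)[:,None]>195)&(np.arange(640)[None]<330)
    xy=W[mm][:,:2]; print('rim',fitc(xy))
    img=z['p'][:,:,::-1].copy(); img[mm]=(255,0,255)
    cr=img[130:290,250:510] if n=="scene" else img[110:350,190:430]
    cv2.imwrite(f"pics/{n}_c.png",cv2.resize(cr,None,fx=2.4,fy=2.4))
E
```

```text
Traceback (most recent call last):
NameError: name 'Q' is not defined
```

```bash
cat > m.py <<'E'
from h import *
for n in ["scene","side"]:
    z=np.load(f"pics/{n}0.npz"); p=z['p'].astype(int); d=z['d']; W=cloud(n,d)
    red=(p[...,0]>90)&(p[...,1]<70)&(p[...,2]<70)&(p[...,0]>2.2*p[...,1])
    k,l,s,c=cv2.connectedComponentsWithStats(red.astype(np.uint8))
    for i in range(1,k):
        if s[i,4]>20:
            Q=W[l==i]; top=Q[Q[:,2]>np.percentile(Q[:,2],75)]
            print(n,s[i],c[i],'top med',np.median(top,0).round(1),Q[:,2].max().round(1), 'ray127',ray(n,c[i][0],s[i,1]+3,127).round(1))
    g=p.min(-1)
    m=(W[...,2]>68)&(W[...,2]<80)&(W[...,0]>400)&(W[...,0]<900)&(g>120)
    if n=="scene": mm=m&(np.arange(640)[None]<358)
    else: mm=m&(np.arange(400)[:,None]>195)&(np.arange(640)[None]<330)
    xy=W[mm][:,:2]; print('rim',len(xy),fitc(xy))
    img=z['p'][:,:,::-1].copy(); img[mm]=(255,0,255)
    cr=img[130:290,250:510] if n=="scene" else img[110:350,190:430]
    cv2.imwrite(f"pics/{n}_c.png",cv2.resize(cr,None,fx=2.4,fy=2.4))
E
python3 m.py
```

```text
scene [339 151   8  21  99] [342.91919192 159.5959596 ] top med [526.4  85.4 128.1] 129.9 ray127 [527.1  86.4 127. ]
rim 1195 [567.59273728  33.70144172  63.57844926]
side [206 154  15   6  31] [211.51612903 156.25806452] top med [546.6 277.5  87.9] 694.5 ray127 [523.5 227.  127. ]
side [246 190  11  25 169] [251.13609467 200.53254438] top med [524.5  83.4 126.3] 129.6 ray127 [524.3  83.  127. ]
rim 941 [562.45487405  31.58678635  63.30775195]
```

View pics/scene_c.png

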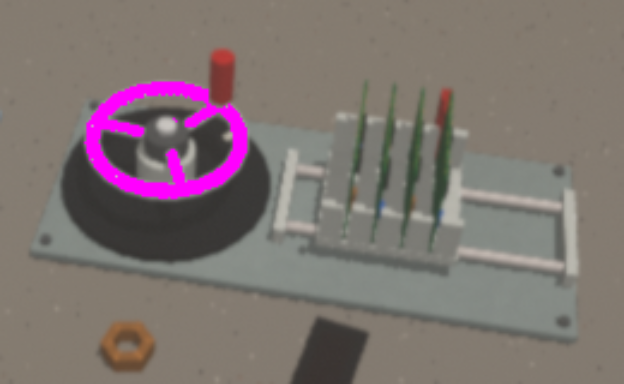

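View pics/side_c.png

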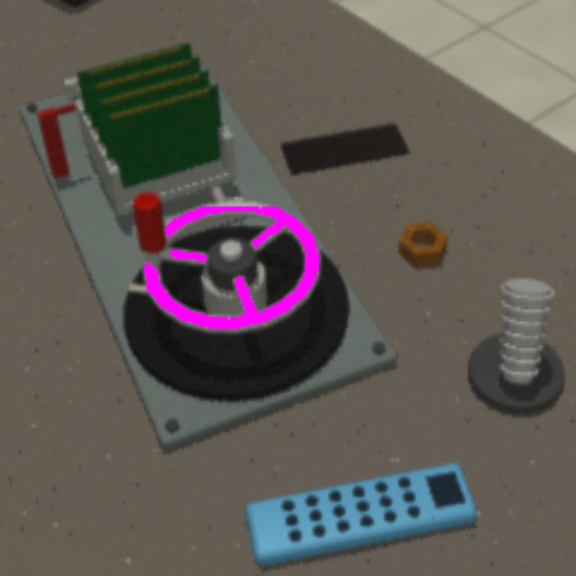

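```bash
python3 - <<'E'
from h import *
print('cap',ray('scene',319.6,181,87),ray('side',286.5,212.5,87))
print('mark',ray('scene',345.4,186.3,22),ray('side',248.3,230,22))
for n in ['scene','side']:
    z=np.load(f"pics/{n}0.npz"); p=z['p'].astype(int); W=cloud(n,z['d']); 
    c=np.array([565.,32.5])
    r=np.hypot(W[...,0]-c[0],W[...,1]-c[1])
    # cap
    m=(r<15)&(W[...,2]>84)&(W[...,2]<92); print(n,'cap depth',m.sum(),W[m].mean(0))
    m=(r>52)&(r<78)&(W[...,2]>66)&(W[...,2]<80)&(p.min(-1)>110)
    print('rim',m.sum(),fitc(W[m][:,:2]),W[m][:,2].mean())
    m=(r<110)&(W[...,2]>16)&(W[...,2]<27)&(p.min(-1)>110)&(r>78)
    print('mark',m.sum(),W[m].mean(0),np.argwhere(m)[:5].tolist())
E
```

```text
cap [562.86173635  36.06732114  87.        ] [565.4207535   32.76166138  87.        ]
mark [513.92505608  97.30633787  22.        ] [512.60827285  98.15820265  22.        ]
scene cap depth 47 [564.9492505   34.07003426  87.14935783]
rim 1008 [567.21745891  34.12547861  64.27441983] 74.0998746961536
mark 29 [537.02641052  63.88607273  20.72253487] [[176, 332], [178, 338], [179, 295], [179, 296], [180, 299]]
side cap depth 54 [563.69640287  32.37915056  86.00711936]
rim 914 [562.50369339  31.79011492  64.45797549] 73.4682954914475
mark 15 [511.0361414  101.17104666  22.42444786] [[228, 244], [229, 244], [229, 245], [229, 246], [229, 247]]
```

move_arm(
  motion=[
    [[-0.022,-0.03,0],0,0],
    [[-0.022,-0.03,0],0,0],
    [[-0.022,-0.03,0],0,0],
    [[-0.022,-0.03,0],0,0],
    [[-0.022,-0.03,0],0,0],
    [[-0.022,-0.03,0],0,0],
    [[-0.022,-0.03,0],0,0],
    [[-0.022,-0.03,0],0,0],
    [[-0.022,-0.03,0],0,0],
    [[-0.022,-0.03,0],0,0],
    [[-0.022,-0.03,0],0,0],
    [[-0.022,-0.03,0],0,0],
  ],
  force=10,
)

```text
time_s: 1.15
position: [478.6, -261.1, 215.5]
orientation: [0.003, 0.81, -0.586, -0.004]
contact_force: [0.5, -0.6, 0.1]
grip_width: 14.8
```

```bash
cat > go.py <<'E'
import sys
from h import *
from scipy.spatial.transform import Rotation as Ro
C=np.array([565.,33.])
def st():
    s=manip.state(); q=s['orientation']; M=Ro.from_quat([q[1],q[2],q[3],q[0]]).as_matrix()
    return s,M,np.array(s['position'])
def show():
    s,M,P=st(); ax=np.degrees(np.arctan2(M[1,0],M[0,0]))
    print('t',round(s['time_s'],2),'P',P.round(1),'xaz',round(ax,1),'tilt',M[2].round(3),'q',np.round(s['joint_positions'],2),'F',np.round(s['contact_force'],1),'w',round(s['grip_width'],1))
    r=P[:2]-C; az=np.degrees(np.arctan2(r[1],r[0]))
    Ct=M.T@np.array([C[0]-P[0],C[1]-P[1],0]); print('radius',np.hypot(*r).round(1),'az',az.round(1),'C in tool',Ct.round(1))
    return s,M,P,ax
def to(x,y,z,xaz=None):
    s,M,P,ax=show(); d=M.T@(np.array([x,y,z])-P); print('tool shift mm',d.round(1),'|d|',np.linalg.norm(d).round(1),'yaw', None if xaz is None else round(-((xaz-ax+180)%360-180),1))
if __name__=='__main__':
    a=[float(v) for v in sys.argv[1:]]
    to(*a) if a else show()
E
python3 go.py 493.7 59.4 200 128
```

```text
t 1.15 P [ 478.6 -261.1  215.5] xaz -71.8 tilt [-0.003  0.009 -1.   ] q [ 0.61  0.28 -0.23  1.84  0.08  1.04 -0.91] F [ 0.5 -0.6  0.1] w 14.8
radius 306.5 az -106.4 C in tool [-252.3 -174.    -0.9]
tool shift mm [-299.6 -114.7   15.3] |d| 321.2 yaw 160.2
```

move_arm(
  motion=[
    [[-0.03,-0.0115,0.001],0,0],
    [[-0.03,-0.0115,0.001],0,0],
    [[-0.03,-0.0115,0.001],0,0],
    [[-0.03,-0.0115,0.001],0,0],
    [[-0.03,-0.0115,0.001],0,0],
    [[-0.03,-0.0115,0.001],0,0],
    [[-0.03,-0.0115,0.001],0,0],
    [[-0.03,-0.0115,0.001],0,0],
    [[-0.03,-0.0115,0.001],0,0],
    [[-0.03,-0.0115,0.001],0,0],
  ],
)

```text
time_s: 1.98
position: [494.8, 77.3, 204.2]
orientation: [0.002, 0.811, -0.585, -0.003]
contact_force: [-0.2, 0.9, 0.4]
grip_width: 0.7
```

move_arm(
  motion=[
    [[0,0,0],-0.12,0],
    [[0,0,0],-0.12,0],
    [[0,0,0],-0.12,0],
    [[0,0,0],-0.12,0],
    [[0,0,0],-0.12,0],
    [[0,0,0],-0.12,0],
    [[0,0,0],-0.12,0],
    [[0,0,0],-0.12,0],
    [[0,0,0],-0.12,0],
    [[0,0,0],-0.12,0],
    [[0,0,0],-0.12,0],
    [[0,0,0],-0.12,0],
  ],
)

```text
time_s: 2.98
position: [490.9, 89.6, 202.4]
orientation: [-0.002, 0.992, 0.125, -0.006]
contact_force: [0.0, -0.3, 0.9]
grip_width: 0.6
```

move_arm(
  motion=[
    [[0,0,0],-0.12,0],
    [[0,0,0],-0.12,0],
    [[0,0,0],-0.12,0],
    [[0,0,0],-0.12,0],
    [[0,0,0],-0.12,0],
    [[0,0,0],-0.12,0],
    [[0,0,0],-0.12,0],
    [[0,0,0],-0.12,0],
    [[0,0,0],-0.12,0],
    [[0,0,0],-0.12,0],
    [[0,0,0],-0.12,0],
    [[0,0,0],-0.12,0],
  ],
)

```text
time_s: 3.98
position: [488.4, 87.2, 200.2]
orientation: [-0.006, 0.64, 0.768, -0.005]
contact_force: [-0.6, -0.2, -0.7]
grip_width: 0.6
```

```bash
python3 go.py 493.7 59.4 150 128; python3 - <<'E'
from h import *
for n in ["wrist","scene"]:
    p,d=manip.camera(n); cv2.imwrite(f"pics/{n}1.png",p[:,:,::-1])
E
```

```text
t 3.98 P [488.4  87.2 200.2] xaz 100.3 tilt [ 0.003 -0.016 -1.   ] q [ 0.56  0.37 -1.01  1.92  0.35  1.06  1.15] F [-0.6 -0.2 -0.7] w 0.6
radius 93.8 az 144.7 C in tool [-67.1  65.6  -1.3]
tool shift mm [-28.5   1.   50.1] |d| 57.6 yaw -27.7
```

View pics/wrist1.png

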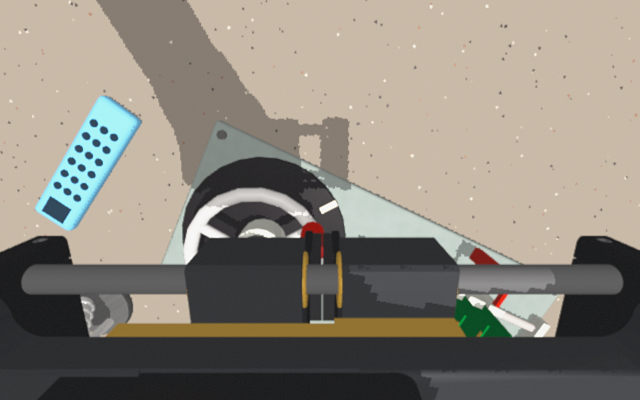

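View pics/scene1.png

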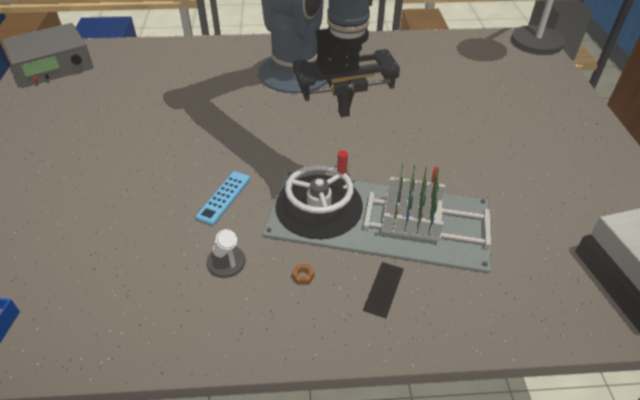

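move_arm(
  motion=[
    [[0,0,0],-0.12,0],
    [[0,0,0],-0.12,0],
    [[0,0,0],-0.12,0],
    [[0,0,0],-0.12,0],
  ],
)

```text
time_s: 4.42
position: [488.0, 86.6, 199.8]
orientation: [-0.008, 0.441, 0.898, -0.004]
contact_force: [0.8, -0.2, -0.4]
grip_width: 0.7
```

```bash
python3 go.py 493.7 59.4 150 128
```

```text
t 4.42 P [488.   86.6 199.8] xaz 127.7 tilt [ 0.01  -0.014 -1.   ] q [ 0.64  0.42 -1.13  1.92  0.42  1.09  1.56] F [ 0.8 -0.2 -0.4] w 0.7
radius 93.8 az 145.2 C in tool [-89.4  28.1  -1.3]
tool shift mm [-25.5 -11.4  49.7] |d| 57.0 yaw -0.3
```

move_arm(
  motion=[
    [[-0.008,-0.004,0],0,0],
    [[-0.008,-0.004,0],0,0],
    [[-0.008,-0.004,0],0,0],
    [[0,0,0.015],0,0],
    [[0,0,0.015],0,0],
    [[0,0,0.015],0,0],
    [[0,0,0.015],0,0],
    [[0,0,0.015],0,0],
    [[0,0,0.01],0,0],
    [[0,0,0.005],0,0],
    [[0,0,0],0,0],
  ],
)

```text
time_s: 5.33
position: [495.1, 46.8, 105.7]
orientation: [-0.005, 0.462, 0.887, -0.007]
contact_force: [0.4, 0.7, 0.3]
grip_width: 0.2
```

```bash
python3 go.py 493.7 59.4 90 128;python3 - <<'E'
from h import *
for n in ["scene","side"]:
    p,d=manip.camera(n); p=p[100:300,240:440] if n=="scene" else p[100:300,190:390]
    cv2.imwrite(f"pics/{n}2.png",cv2.resize(p,None,fx=3,fy=3)[:,:,::-1])
E
```

```text
t 5.33 P [495.1  46.8 105.7] xaz 125.0 tilt [ 0.003 -0.017 -1.   ] q [ 0.59  0.53 -1.    2.01  0.57  0.92  1.47] F [0.4 0.7 0.3] w 0.2
radius 71.2 az 168.8 C in tool [-51.4  49.3  -1. ]
tool shift mm [11.1  6.3 15.7] |d| 20.2 yaw -3.0
```

move_arm(
  motion=[
    [[0.004,0,0.005],-0.02,0],
    [[0.004,0,0.005],-0.02,0],
    [[0.003,0,0.005],-0.01,0],
    [[0,0,0],0,0],
  ],
)

```text
time_s: 5.77
position: [490.4, 57.6, 93.0]
orientation: [-0.003, 0.438, 0.899, -0.005]
contact_force: [-0.1, 0.4, 0.9]
grip_width: 0.2
```

```bash
python3 go.py 493.7 59.4 90 128;python3 - <<'E'
from h import *
for n in ["scene","side"]:
    p,d=manip.camera(n); p=p[100:300,240:440] if n=="scene" else p[100:300,190:390]
    cv2.imwrite(f"pics/{n}3.png",cv2.resize(p,None,fx=3,fy=3)[:,:,::-1])
E
```

```text
t 5.77 P [490.4  57.6  93. ] xaz 128.1 tilt [ 0.    -0.011 -1.   ] q [ 0.57  0.55 -1.    2.04  0.6   0.89  1.47] F [-0.1  0.4  0.9] w 0.2
radius 78.5 az 161.8 C in tool [-65.4  43.5  -0.5]
tool shift mm [-0.6  3.8  2.9] |d| 4.8 yaw 0.1
```

View pics/scene3.png

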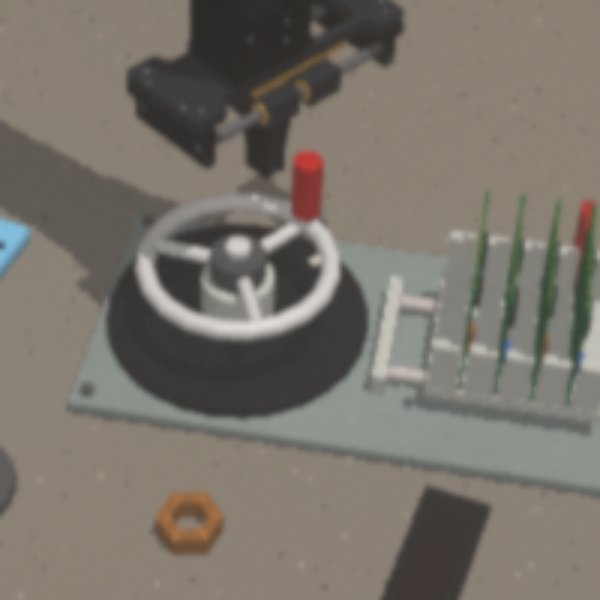

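View pics/side3.png

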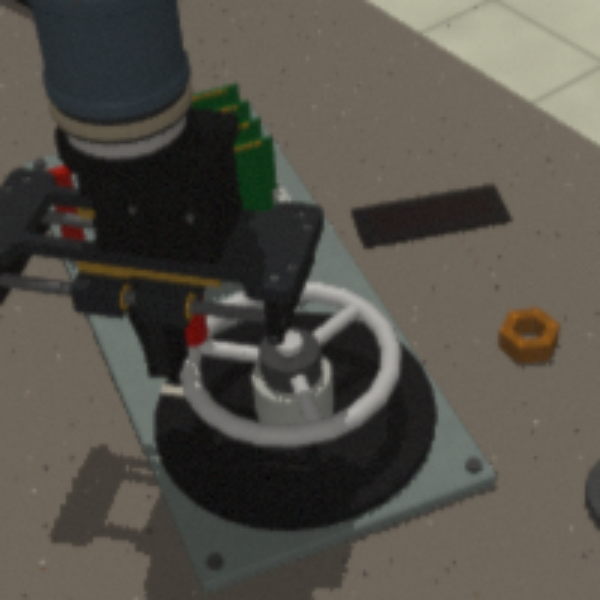

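move_arm(
  motion=[
    [[0,0.004,0.001],0,0],
    [[0,0.004,0.001],0,0],
    [[0,0.004,0.0],0,0],
    [[0,0.003,0],0,0],
    [[0,0.003,0],0,0],
    [[0,0.002,0],0,0],
  ],
)

```text
time_s: 6.37
position: [509.2, 70.6, 91.7]
orientation: [-0.002, 0.438, 0.899, -0.004]
contact_force: [-1.0, -0.7, 1.0]
grip_width: 0.6
```

```bash
python3 go.py
```

```text
t 6.37 P [509.2  70.6  91.7] xaz 128.0 tilt [-0.001 -0.009 -1.   ] q [ 0.52  0.57 -0.98  1.99  0.61  0.91  1.45] F [-1.  -0.7  1. ] w 0.6
radius 67.3 az 146.1 C in tool [-64.   20.9  -0.1]
```

move_arm(
  motion=[
    [[0.001,0.0034,0],0.052,0],
    [[0.001,0.0034,0],0.052,0],
    [[0.001,0.0034,0],0.052,0],
    [[0.001,0.0034,0],0.052,0],
    [[0.001,0.0034,0],0.052,0],
    [[0.001,0.0034,0],0.052,0],
    [[0.001,0.0034,0],0.052,0],
    [[0.001,0.0034,0],0.052,0],
  ],
)

```text
time_s: 7.03
position: [525.4, 89.3, 90.2]
orientation: [-0.004, 0.622, 0.783, -0.011]
contact_force: [-2.3, -0.3, 2.8]
grip_width: 0.3
```

```bash
python3 go.py
```

```text
t 7.03 P [525.4  89.3  90.2] xaz 103.0 tilt [-0.008 -0.023 -1.   ] q [ 0.4   0.56 -0.86  1.95  0.54  0.91  1.05] F [-2.3 -0.3  2.8] w 0.3
radius 68.8 az 125.2 C in tool [-63.7  25.9  -0.1]
```

move_arm(
  motion=[
    [[0.001,0.0048,0],0.06,0],
    [[0.001,0.0048,0],0.06,0],
    [[0.001,0.0048,0],0.06,0],
    [[0.001,0.0048,0],0.06,0],
    [[0.001,0.0048,0],0.06,0],
    [[0.001,0.0048,0],0.06,0],
    [[0.001,0.0048,0],0.06,0],
    [[0.001,0.0048,0],0.06,0],
  ],
)

```text
time_s: 7.7
position: [558.4, 101.0, 88.8]
orientation: [-0.004, 0.797, 0.604, -0.018]
contact_force: [-2.0, -0.3, 1.4]
grip_width: 0.3
```

```bash
python3 go.py;python3 - <<'E'
from h import *
for n in ["scene"]:
    p,d=manip.camera(n); p=p[100:300,240:440]
    cv2.imwrite(f"pics/{n}4.png",cv2.resize(p,None,fx=3,fy=3)[:,:,::-1])
E
```

```text
t 7.7 P [558.4 101.   88.8] xaz 74.3 tilt [-0.024 -0.028 -0.999] q [ 0.28  0.57 -0.72  1.86  0.47  0.92  0.63] F [-2.  -0.3  1.4] w 0.3
radius 68.4 az 95.6 C in tool [-63.7  24.8   0.8]
```

View pics/scene4.png

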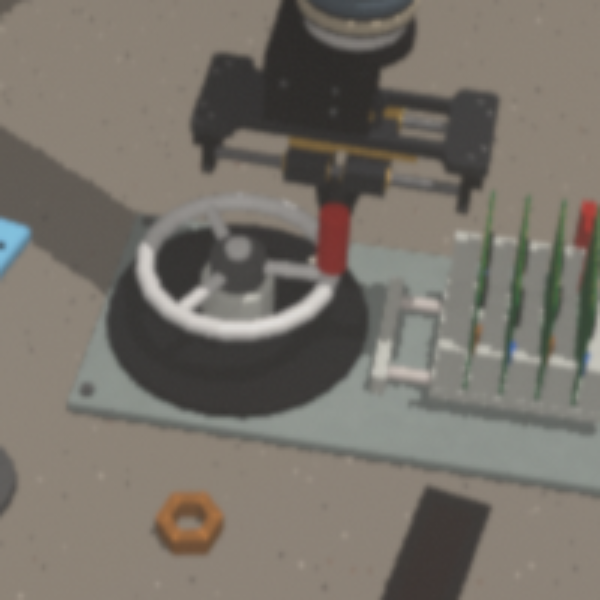

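```bash
python3 - <<'E'
from h import *
p,d=manip.camera("scene"); W=cloud("scene",d)
for (a,b) in [(208,165),(463,205),(336,195),(463,185)]:
    u,v=240+a/3,100+b/3; print(W[int(v)-2:int(v)+3,int(u)].round(0).tolist())
m=(W[...,0]>480)&(W[...,0]<640)&(np.abs(W[...,1]-110)<130)&(W[...,2]>125)&(p.max(-1)<70)
Q=W[m]; 
for lo in range(-20,240,20):
    s=Q[(Q[:,1]>lo)&(Q[:,1]<lo+20)]
    if len(s): print(lo,len(s),s[:,2].min().round(0),np.percentile(s[:,2],5).round(0))
E
```

```text
[[574.0, 14.0, 172.0], [573.0, 14.0, 169.0], [575.0, 14.0, 168.0], [574.0, 14.0, 165.0], [573.0, 14.0, 161.0]]
[[620.0, 172.0, 171.0], [622.0, 172.0, 170.0], [619.0, 173.0, 165.0], [620.0, 173.0, 164.0], [621.0, 173.0, 162.0]]
[[564.0, 101.0, 134.0], [566.0, 101.0, 133.0], [571.0, 100.0, 135.0], [571.0, 100.0, 132.0], [572.0, 100.0, 130.0]]
[[617.0, 171.0, 186.0], [619.0, 171.0, 185.0], [621.0, 171.0, 184.0], [620.0, 171.0, 181.0], [620.0, 171.0, 179.0]]
0 161 163.0 169.0
20 398 164.0 198.0
40 762 194.0 202.0
60 1220 165.0 182.0
80 663 127.0 140.0
100 554 125.0 138.0
120 324 167.0 182.0
140 155 191.0 193.0
160 261 163.0 173.0
180 116 188.0 195.0
```

move_arm(
  motion=[
    [[0.001,0.005,-0.0003],0.06,0],
    [[0.001,0.005,-0.0003],0.06,0],
    [[0.001,0.005,-0.0003],0.06,0],
    [[0.001,0.005,-0.0003],0.06,0],
    [[0.001,0.005,-0.0003],0.06,0],
    [[0.001,0.005,-0.0003],0.06,0],
    [[0.001,0.005,-0.0003],0.06,0],
    [[0.001,0.005,-0.0003],0.06,0],
    [[0.001,0.005,-0.0003],0.06,0],
    [[0.001,0.005,-0.0003],0.06,0],
  ],
)

```text
time_s: 8.63
position: [598.9, 90.9, 88.7]
orientation: [-0.003, 0.939, 0.342, -0.024]
contact_force: [-2.5, 1.5, 0.7]
grip_width: 0.4
```

```bash
python3 go.py
```

```text
t 8.63 P [598.9  90.9  88.7] xaz 40.1 tilt [-0.043 -0.022 -0.999] q [ 0.19  0.59 -0.57  1.77  0.37  0.94  0.16] F [-2.5  1.5  0.7] w 0.4
radius 67.1 az 59.7 C in tool [-63.2  22.6   2.2]
```

move_arm(
  motion=[
    [[0.0013,0.0047,-0.0003],0.06,0],
    [[0.0013,0.0047,-0.0003],0.06,0],
    [[0.0013,0.0047,-0.0003],0.06,0],
    [[0.0013,0.0047,-0.0003],0.06,0],
    [[0.0013,0.0047,-0.0003],0.06,0],
    [[0.0013,0.0047,-0.0003],0.06,0],
    [[0.0013,0.0047,-0.0003],0.06,0],
    [[0.0013,0.0047,-0.0003],0.06,0],
    [[0.0013,0.0047,-0.0003],0.06,0],
    [[0.0013,0.0047,-0.0003],0.06,0],
  ],
)

```text
time_s: 9.47
position: [624.8, 64.0, 88.5]
orientation: [-0.002, 0.998, 0.048, -0.028]
contact_force: [0.1, 1.5, -0.5]
grip_width: 0.7
```

```bash
python3 go.py
```

```text
t 9.47 P [624.8  64.   88.5] xaz 5.5 tilt [-0.056 -0.007 -0.998] q [ 0.13  0.59 -0.42  1.71  0.26  0.95 -0.29] F [ 0.1  1.5 -0.5] w 0.7
radius 67.3 az 27.4 C in tool [-62.4  25.1   3.3]
```

move_arm(
  motion=[
    [[0.0015,0.0052,-0.0003],0.06,0],
    [[0.0015,0.0052,-0.0003],0.06,0],
    [[0.0015,0.0052,-0.0003],0.06,0],
    [[0.0015,0.0052,-0.0003],0.06,0],
    [[0.0015,0.0052,-0.0003],0.06,0],
    [[0.0015,0.0052,-0.0003],0.06,0],
    [[0.0015,0.0052,-0.0003],0.06,0],
    [[0.0015,0.0052,-0.0003],0.06,0],
    [[0.0015,0.0052,-0.0003],0.06,0],
    [[0.0015,0.0052,-0.0003],0.06,0],
  ],
)

```text
time_s: 10.3
position: [631.0, 22.9, 88.5]
orientation: [-0.003, 0.968, -0.25, -0.028]
contact_force: [0.7, 2.2, -1.9]
grip_width: 0.7
```

```bash
python3 go.py
```

```text
t 10.3 P [631.   22.9  88.5] xaz -29.0 tilt [-0.056  0.009 -0.998] q [ 0.1   0.58 -0.27  1.71  0.15  0.93 -0.73] F [ 0.7  2.2 -1.9] w 0.7
radius 66.8 az -8.7 C in tool [-62.5  23.2   3.7]
```

move_arm(
  motion=[
    [[0.0015,0.005,-0.0003],0.06,0],
    [[0.0015,0.005,-0.0003],0.06,0],
    [[0.0015,0.005,-0.0003],0.06,0],
    [[0.0015,0.005,-0.0003],0.06,0],
    [[0.0015,0.005,-0.0003],0.06,0],
    [[0.0015,0.005,-0.0003],0.06,0],
    [[0.0015,0.005,-0.0003],0.06,0],
    [[0.0015,0.005,-0.0003],0.06,0],
    [[0.0015,0.005,-0.0003],0.06,0],
    [[0.0015,0.005,-0.0003],0.06,0],
  ],
)

```text
time_s: 11.13
position: [611.1, -14.7, 88.8]
orientation: [-0.003, 0.849, -0.527, -0.026]
contact_force: [1.7, 0.5, -1.8]
grip_width: 0.6
```

```bash
python3 go.py;python3 - <<'E'
from h import *
for n in ["scene","side"]:
    p,d=manip.camera(n); p=p[100:300,240:440] if n=="scene" else p[100:300,190:390]
    cv2.imwrite(f"pics/{n}5.png",cv2.resize(p,None,fx=3,fy=3)[:,:,::-1])
E
```

```text
t 11.13 P [611.1 -14.7  88.8] xaz -63.7 tilt [-0.046  0.022 -0.999] q [ 0.06  0.53 -0.13  1.78  0.04  0.88 -1.18] F [ 1.7  0.5 -1.8] w 0.6
radius 66.4 az -46.0 C in tool [-63.2  20.1   3.4]
```

View pics/scene5.png

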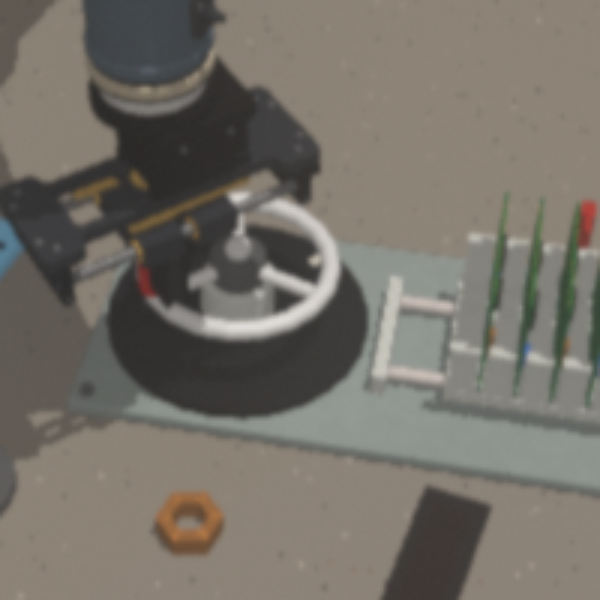

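View pics/side5.png

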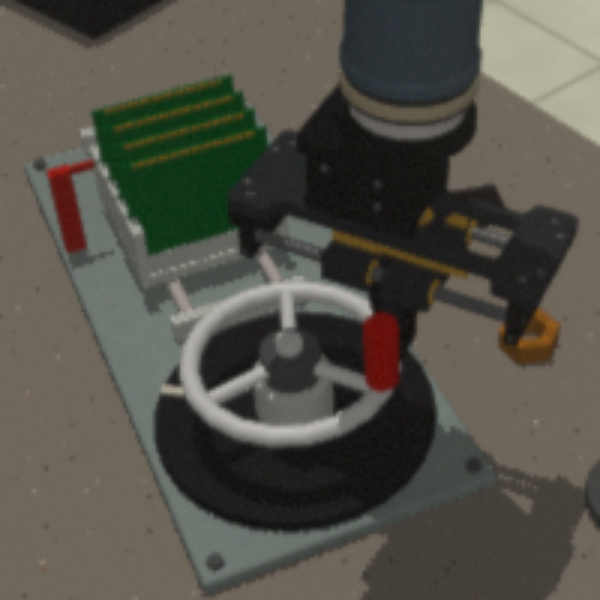

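move_arm(
  motion=[
    [[0.0012,0.0046,-0.0002],0.06,0],
    [[0.0012,0.0046,-0.0002],0.06,0],
    [[0.0012,0.0046,-0.0002],0.06,0],
    [[0.0012,0.0046,-0.0002],0.06,0],
    [[0.0012,0.0046,-0.0002],0.06,0],
    [[0.0012,0.0046,-0.0002],0.06,0],
    [[0.0012,0.0046,-0.0002],0.06,0],
    [[0.0012,0.0046,-0.0002],0.06,0],
    [[0.0012,0.0046,-0.0002],0.06,0],
    [[0.0012,0.0046,-0.0002],0.06,0],
  ],
)

```text
time_s: 12.07
position: [576.0, -32.9, 91.3]
orientation: [0.001, -0.66, 0.751, 0.02]
contact_force: [2.0, 0.0, -1.6]
grip_width: 0.5
```

```bash
python3 go.py
```

```text
t 12.07 P [576.  -32.9  91.3] xaz -97.5 tilt [-0.028  0.029 -0.999] q [-0.01  0.47  0.02  1.88 -0.05  0.82 -1.66] F [ 2.   0.  -1.6] w 0.5
radius 66.8 az -80.5 C in tool [-63.9  19.4   2.4]
```

move_arm(
  motion=[
    [[0.0012,0.0045,0.0001],0.06,0],
    [[0.0012,0.0045,0.0001],0.06,0],
    [[0.0012,0.0045,0.0001],0.06,0],
    [[0.0012,0.0045,0.0001],0.06,0],
    [[0.0012,0.0045,0.0001],0.06,0],
    [[0.0012,0.0045,0.0001],0.06,0],
    [[0.0012,0.0045,0.0001],0.06,0],
    [[0.0012,0.0045,0.0001],0.06,0],
    [[0.0012,0.0045,0.0001],0.06,0],
    [[0.0012,0.0045,0.0001],0.06,0],
  ],
)

```text
time_s: 12.9
position: [537.4, -29.0, 91.6]
orientation: [0.002, -0.409, 0.912, 0.013]
contact_force: [1.0, -0.3, -2.5]
grip_width: 0.4
```

```bash
python3 go.py
```

```text
t 12.9 P [537.4 -29.   91.6] xaz -131.7 tilt [-0.013  0.022 -1.   ] q [-0.14  0.41  0.17  1.99 -0.13  0.76 -2.19] F [ 1.  -0.3 -2.5] w 0.4
radius 67.9 az -113.9 C in tool [-64.6  20.7   1.3]
```

move_arm(
  motion=[
    [[0,-0.007,0],0,0],
    [[0,-0.007,0],0,0],
    [[0,-0.006,0],0,0],
    [[0,0,-0.015],0,0],
    [[0,0,-0.02],0,0],
    [[0,0,-0.02],0,0],
    [[0,0,-0.02],0,0],
  ],
)

```text
time_s: 13.48
position: [553.2, -46.9, 163.6]
orientation: [-0.005, -0.417, 0.909, 0.015]
contact_force: [0.5, 0.2, -0.5]
grip_width: 0.4
```

move_arm(
  motion=[
    [[0,0,0],-0.12,0],
    [[0,0,0],-0.12,0],
    [[0,0,0],-0.12,0],
    [[0,0,0],-0.12,0],
    [[0,0,0],-0.12,0],
    [[0,0,0],-0.12,0],
    [[0,0,0],-0.12,0],
    [[0,0,0],-0.12,0],
    [[0,0,0],-0.12,0],
    [[0,0,0],-0.12,0],
    [[0,0,0],-0.12,0],
    [[0,0,0],-0.12,0],
  ],
)

```text
time_s: 14.48
position: [565.8, -56.6, 170.6]
orientation: [-0.008, 0.924, -0.381, -0.007]
contact_force: [0.5, 0.4, -0.1]
grip_width: 0.3
```

move_arm(
  motion=[
    [[0,0,0],-0.12,0],
    [[0,0,0],-0.12,0],
    [[0,0,0],-0.12,0],
    [[0,0,0],-0.12,0],
    [[0,0,0],-0.12,0],
    [[0,0,0],-0.12,0],
    [[0,0,0],-0.12,0],
    [[0,0,0],-0.12,0],
    [[0,0,0],-0.12,0],
    [[0,0,0],-0.12,0],
    [[0,0,0],-0.12,0],
    [[0,0,0],-0.12,0],
  ],
)

```text
time_s: 15.48
position: [573.9, -67.6, 170.9]
orientation: [-0.011, 0.936, 0.351, 0.002]
contact_force: [-0.8, 0.3, -0.7]
grip_width: 0.2
```

```bash
python3 go.py;python3 - <<'E'
from h import *
for n in ["scene","side"]:
    p,d=manip.camera(n); np.savez(f"pics/{n}6.npz",p=p,d=d); p=p[100:300,240:440] if n=="scene" else p[100:300,190:390]
    cv2.imwrite(f"pics/{n}6.png",cv2.resize(p,None,fx=3,fy=3)[:,:,::-1])
E
```

```text
t 15.48 P [573.9 -67.6 170.9] xaz 41.1 tilt [ 0.011 -0.02  -1.   ] q [ 0.38  0.4  -0.42  1.8   0.17  0.98  0.61] F [-0.8  0.3 -0.7] w 0.2
radius 101.0 az -85.0 C in tool [ 59.5 -81.6   2.2]
```

View pics/scene6.png

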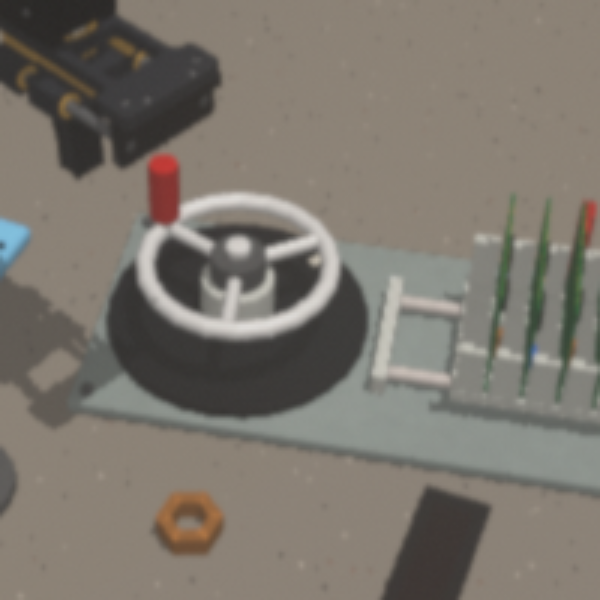

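View pics/side6.png

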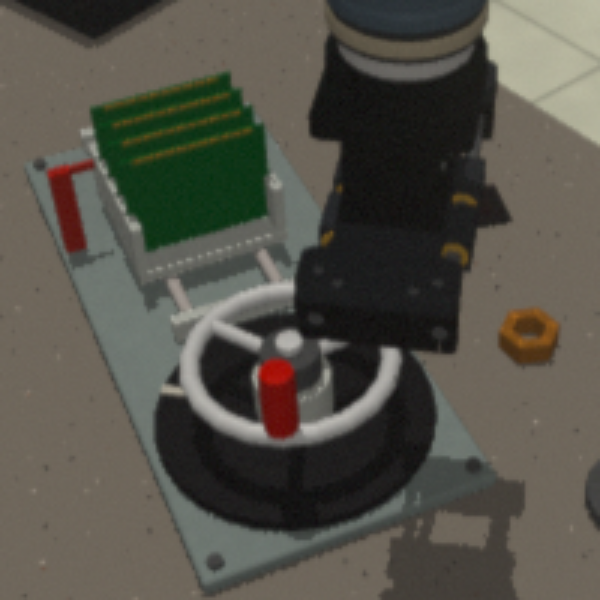

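```bash
cat > hm.py <<'E'
from h import *
import sys
C=np.array([565.,33.])
def handle(n,p,d):
    p=p.astype(int); W=cloud(n,d)
    red=(p[...,0]>90)&(p[...,1]<70)&(p[...,2]<70)&(p[...,0]>2.2*p[...,1])
    k,l,s,c=cv2.connectedComponentsWithStats(red.astype(np.uint8))
    for i in range(1,k):
        if s[i,4]>20:
            X=ray(n,c[i][0],s[i,1]+3,127)[:2]; r=X-C
            if np.hypot(*r)<85:
                az=np.degrees(np.arctan2(r[1],r[0])); print(n,'handle',X.round(1),'R',np.hypot(*r).round(1),'az',az.round(1),'theta',((127.5-az)%360).round(1))
if __name__=='__main__':
    k=sys.argv[1]
    for n in ['scene','side']:
        z=np.load(f'pics/{n}{k}.npz'); handle(n,z['p'],z['d'])
E
python3 hm.py 0; python3 hm.py 6
python3 - <<'E'
from go import *
az=np.radians(-135); t=np.array([np.cos(az-np.pi/2),np.sin(az-np.pi/2)]); H=C+65*np.array([np.cos(az),np.sin(az)])
S=H-36*t; print(H,t,S); to(S[0],S[1],165,45)
E
```

```text
scene handle [527.1  86.4] R 65.5 az 125.4 theta 2.1
side handle [524.3  83. ] R 64.4 az 129.1 theta 358.4
scene handle [527.5 -13.5] R 59.8 az -128.9 theta 256.4
side handle [523.7 -14.8] R 63.1 az -130.8 theta 258.3
[519.03805922 -12.96194078] [-0.70710678  0.70710678] [544.49390335 -38.4177849 ]
t 15.58 P [573.8 -67.7 170.7] xaz 40.7 tilt [ 0.011 -0.02  -1.   ] q [ 0.38  0.4  -0.42  1.8   0.16  0.98  0.61] F [-0.   0.4  0.1] w 0.3
radius 101.1 az -85.0 C in tool [ 59.  -82.1   2.3]
tool shift mm [ -3.1 -41.2   6.5] |d| 41.8 yaw -4.3
```

move_arm(
  motion=[
    [[0,0,0],-0.07,0],
    [[0,0,0],-0.07,0],
    [[0.001,-0.008,0],0,0],
    [[0.001,-0.008,0],0,0],
    [[0.001,-0.008,0],0,0],
    [[0.001,-0.004,0],0,0],
    [[0,0,0],0,0],
  ],
)

```text
time_s: 16.17
position: [554.7, -45.9, 171.3]
orientation: [-0.012, 0.914, 0.406, 0.002]
contact_force: [-1.1, -0.9, -0.7]
grip_width: 0.3
```

```bash
python3 go.py
```

```text
t 16.17 P [554.7 -45.9 171.3] xaz 48.0 tilt [ 0.014 -0.02  -1.   ] q [ 0.38  0.37 -0.46  1.85  0.17  0.97  0.69] F [-1.1 -0.9 -0.7] w 0.3
radius 79.6 az -97.4 C in tool [ 65.5 -45.2   1.8]
```

move_arm(
  motion=[
    [[0,0,0.015],0,0],
    [[0,0,0.015],0,0],
    [[0,0,0.015],0,0],
    [[0,0,0.015],0,0],
    [[0,0,0.01],0,0],
    [[0,0,0.007],0,0],
    [[0,0,0],0,0],
  ],
)

```text
time_s: 16.75
position: [555.9, -42.1, 93.8]
orientation: [-0.01, 0.914, 0.405, 0.005]
contact_force: [-0.4, -0.1, -0.2]
grip_width: 0.5
```

```bash
python3 go.py
```

```text
t 16.75 P [555.9 -42.1  93.8] xaz 47.8 tilt [ 0.017 -0.014 -1.   ] q [ 0.34  0.46 -0.43  1.92  0.23  0.8   0.63] F [-0.4 -0.1 -0.2] w 0.5
radius 75.7 az -96.9 C in tool [ 61.8 -43.7   1.6]
```

move_arm(
  motion=[
    [[-0.001,-0.004,0.001],0,0],
    [[-0.001,-0.004,0.001],0,0],
    [[0,-0.004,0],0,0],
    [[0,-0.003,0],0,0],
    [[0,-0.003,0],0,0],
    [[0,-0.003,0],0,0],
  ],
)

```text
time_s: 17.25
position: [539.3, -28.4, 94.4]
orientation: [-0.008, 0.914, 0.405, 0.007]
contact_force: [-1.0, 0.5, -0.8]
grip_width: 0.6
```

```bash
python3 go.py
```

```text
t 17.25 P [539.3 -28.4  94.4] xaz 47.8 tilt [ 0.019 -0.01  -1.   ] q [ 0.33  0.44 -0.43  1.96  0.23  0.78  0.61] F [-1.   0.5 -0.8] w 0.6
radius 66.5 az -112.7 C in tool [ 62.7 -22.2   1.4]
```

move_arm(
  motion=[
    [[-0.0013,-0.0048,0.0003],0.06,0],
    [[-0.0013,-0.0048,0.0003],0.06,0],
    [[-0.0013,-0.0048,0.0003],0.06,0],
    [[-0.0013,-0.0048,0.0003],0.06,0],
    [[-0.0013,-0.0048,0.0003],0.06,0],
    [[-0.0013,-0.0048,0.0003],0.06,0],
    [[-0.0013,-0.0048,0.0003],0.06,0],
    [[-0.0013,-0.0048,0.0003],0.06,0],
    [[-0.0013,-0.0048,0.0003],0.06,0],
    [[-0.0013,-0.0048,0.0003],0.06,0],
  ],
)

```text
time_s: 18.08
position: [504.7, -2.5, 94.6]
orientation: [-0.004, 0.995, 0.1, 0.009]
contact_force: [1.0, -2.5, -2.4]
grip_width: 0.7
```

```bash
python3 go.py
```

```text
t 18.08 P [504.7  -2.5  94.6] xaz 11.4 tilt [ 0.018 -0.006 -1.   ] q [ 0.17  0.36 -0.29  2.06  0.15  0.72 -0.02] F [ 1.  -2.5 -2.4] w 0.7
radius 70.0 az -149.5 C in tool [ 66.1 -22.8   1.3]
```

move_arm(
  motion=[
    [[-0.001,-0.005,0.0005],0.06,0],
    [[-0.001,-0.005,0.0005],0.06,0],
    [[-0.001,-0.005,0.0005],0.06,0],
    [[-0.001,-0.005,0.0005],0.06,0],
    [[-0.001,-0.005,0.0005],0.06,0],
    [[-0.001,-0.005,0.0005],0.06,0],
    [[-0.001,-0.005,0.0005],0.06,0],
    [[-0.001,-0.005,0.0005],0.06,0],
    [[-0.001,-0.005,0.0005],0.06,0],
    [[-0.001,-0.005,0.0005],0.06,0],
  ],
)

```text
time_s: 18.92
position: [495.6, 41.4, 93.6]
orientation: [-0.0, 0.976, -0.217, 0.008]
contact_force: [-1.7, -1.4, 1.0]
grip_width: 0.6
```

```bash
python3 go.py;python3 - <<'E'
from h import *
import hm
for n in ["scene","side"]:
    p,d=manip.camera(n); np.savez(f"pics/{n}7.npz",p=p,d=d); hm.handle(n,p,d); p=p[100:300,240:440] if n=="scene" else p[100:300,190:390]
    cv2.imwrite(f"pics/{n}7.png",cv2.resize(p,None,fx=3,fy=3)[:,:,::-1])
E
```

```text
t 18.92 P [495.6  41.4  93.6] xaz -25.0 tilt [ 0.016 -0.004 -1.   ] q [-0.04  0.34 -0.15  2.08  0.09  0.71 -0.69] F [-1.7 -1.4  1. ] w 0.6
radius 69.9 az 173.1 C in tool [ 66.4 -21.7   1.1]
scene handle [509.3  60. ] R 61.9 az 154.2 theta 333.3
```

View pics/side7.png

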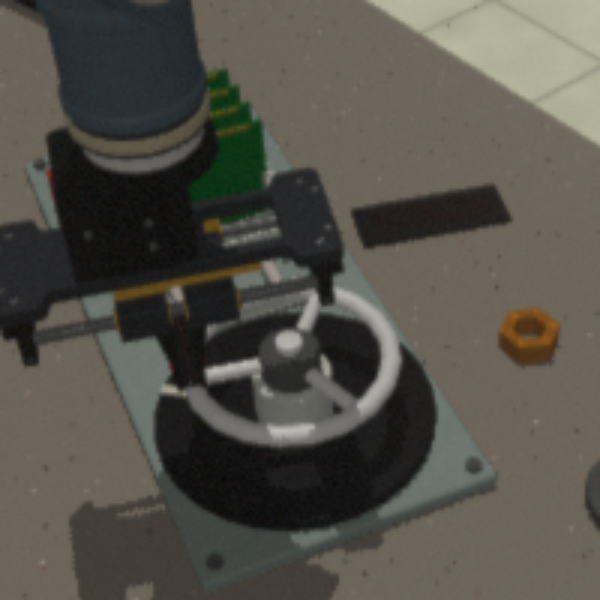

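move_arm(
  motion=[
    [[-0.0009,-0.005,0.0003],0.06,0],
    [[-0.0009,-0.005,0.0003],0.06,0],
    [[-0.0009,-0.005,0.0003],0.06,0],
    [[-0.0009,-0.005,0.0003],0.06,0],
    [[-0.0009,-0.004,0.0003],0.055,0],
    [[-0.0007,-0.003,0],0.04,0],
    [[0,0,0],0,0],
  ],
)

```text
time_s: 19.6
position: [502.6, 64.8, 92.8]
orientation: [0.001, 0.926, -0.377, 0.006]
contact_force: [0.3, -0.4, 0.2]
grip_width: 0.3
```

```bash
python3 go.py;python3 - <<'E'
from h import *
import hm
for n in ["scene","side"]:
    p,d=manip.camera(n); hm.handle(n,p,d); p=p[100:300,240:440] if n=="scene" else p[100:300,190:390]
    cv2.imwrite(f"pics/{n}8.png",cv2.resize(p,None,fx=3,fy=3)[:,:,::-1])
E
```

```text
t 19.6 P [502.6  64.8  92.8] xaz -44.3 tilt [ 0.012 -0.003 -1.   ] q [-0.15  0.36 -0.08  2.06  0.05  0.72 -1.04] F [ 0.3 -0.4  0.2] w 0.3
radius 70.0 az 153.0 C in tool [ 66.8 -20.8   0.9]
scene handle [520.2  79.2] R 64.3 az 134.1 theta 353.4
```

View pics/scene8.png

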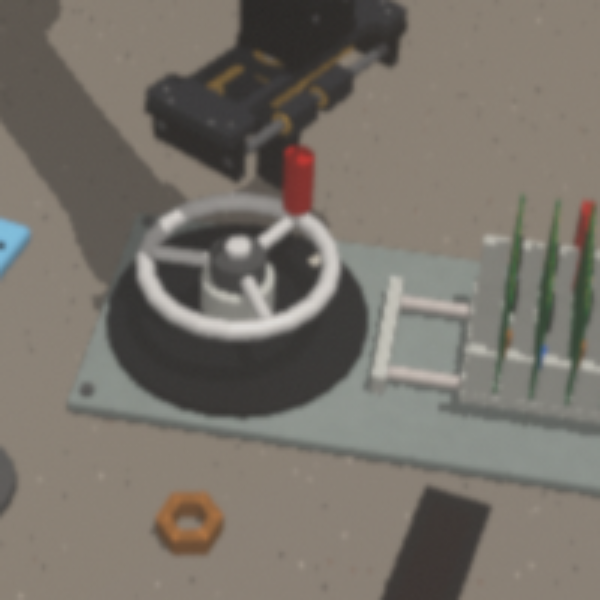

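move_arm(
  motion=[
    [[-0.0005,-0.003,0],0.04,0],
    [[-0.0005,-0.003,0],0.04,0],
    [[-0.0005,-0.003,0],0.03,0],
    [[0,-0.001,0],0.01,0],
    [[0,0,0],0,0],
  ],
)

```text
time_s: 20.12
position: [506.3, 70.7, 92.6]
orientation: [0.002, 0.903, -0.431, 0.004]
contact_force: [-0.9, 0.2, 0.3]
grip_width: 0.1
```

```bash
python3 go.py;python3 - <<'E'
from h import *
import hm
for n in ["scene","side"]:
    p,d=manip.camera(n); hm.handle(n,p,d)
E
```

```text
t 20.12 P [506.3  70.7  92.6] xaz -51.0 tilt [ 0.009 -0.    -1.   ] q [-0.18  0.37 -0.05  2.05  0.04  0.73 -1.15] F [-0.9  0.2  0.3] w 0.1
radius 69.8 az 147.3 C in tool [ 66.2 -21.9   0.6]
scene handle [526.9  83.1] R 63.0 az 127.3 theta 0.2
```

move_arm(
  motion=[
    [[0,0.007,0],0,0],
    [[0,0.008,0],0,0],
    [[0,0.008,0],0,0],
    [[0,0.005,-0.02],0,0],
    [[0,0.01,-0.02],0,0],
    [[0,0.02,-0.025],0,0],
    [[0,0.03,-0.025],0,0],
    [[0,0.03,-0.02],0,0],
    [[0,0.03,0],0,0],
    [[0,0.03,0],0,0],
    [[0,0.03,0],0,0],
    [[0,0,0],0,0],
  ],
)

```text
time_s: 21.22
position: [331.6, -69.5, 206.0]
orientation: [0.001, 0.903, -0.43, 0.006]
contact_force: [-1.4, -0.2, -1.1]
grip_width: 0.5
```

```bash
python3 go.py;python3 - <<'E'
from h import *
import hm
for n in ["scene","side"]:
    p,d=manip.camera(n); np.savez(f"pics/{n}9.npz",p=p,d=d); hm.handle(n,p,d)
    p0=np.load(f"pics/{n}0.npz")['p']
    f=lambda q:(q[120:280,200:500] if n=="scene" else q[100:330,180:440])[:,:,::-1]
    a=np.vstack([f(p0),f(p)]) if n=="scene" else np.hstack([f(p0),f(p)])
    cv2.imwrite(f"pics/{n}9.png",cv2.resize(a,None,fx=1.5,fy=1.5))
E
```

```text
t 21.22 P [331.6 -69.5 206. ] xaz -50.9 tilt [ 0.011 -0.003 -1.   ] q [ 0.02 -0.09  0.05  2.28  0.01  0.95 -0.82] F [-1.4 -0.2 -1.1] w 0.5
radius 254.9 az -156.3 C in tool [  67.7 -245.8    1.6]
scene handle [527.   84.9] R 64.3 az 126.2 theta 1.3
side handle [525.   78.8] R 60.8 az 131.2 theta 356.3
```

View pics/side9.png

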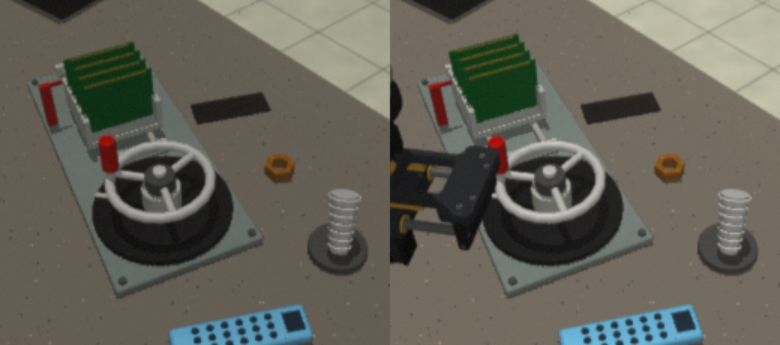

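View pics/scene9.png

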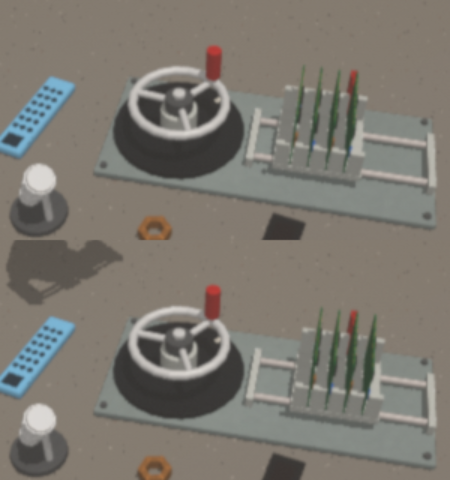

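move_arm(
  motion=[
    [[0,0,-0.01],0,0],
    [[0,0,0],0,0],
    [[0,0,0],0,0],
    [[0,0,0],0,0],
  ],
)

```text
time_s: 21.65
position: [337.1, -65.6, 216.6]
orientation: [-0.001, 0.904, -0.427, 0.008]
contact_force: [-0.3, 0.2, -0.4]
grip_width: 0.6
```

```bash
python3 - <<'E'
from h import *
import hm
for n in ["scene","side"]:
    p,d=manip.camera(n); hm.handle(n,p,d)
    p0=np.load(f"pics/{n}0.npz")['p'].astype(int)
    for nm,f in [('blue',lambda q:(q[...,2]>130)&(q[...,0]<120)&(q[...,1]>110)),('nut',lambda q:(q[...,0]>100)&(q[...,0]>1.8*q[...,2])&(q[...,1]>50)&(q[...,1]<120))]:
        r=[]
        for q in (p0,p.astype(int)):
            m=f(q); m[:160 if nm=='blue' else 190]=0; m[:, :180]=0; m[:,480:]=0
            r.append(np.argwhere(m).mean(0).round(1)[::-1].tolist())
        print(n,nm,r)
s=manip.state(); print(s['time_s'],s['contact_force'],np.abs(s['joint_velocities']).max())
print(manip.hand_in())
E
```

```text
scene handle [527.   84.9] R 64.3 az 126.2 theta 1.3
scene blue [[223.5, 199.2], [223.8, 199.0]]
scene nut [[303.3, 273.3], [303.3, 273.4]]
side handle [526.9  77.1] R 58.3 az 130.8 theta 356.7
side blue [[336.1, 323.4], [336.9, 323.6]]
side nut [[359.7, 207.7], [313.3, 210.0]]
21.75 [-0.14296443 -0.08125191  0.39110603] 0.006013713290557423
the job is handed in; nothing more can be done
None
```

I turned the hand wheel one full turn clockwise and handed the job in at about 21.8 s, with the arm clear and at rest. With the fingers shut, I pushed the red handle round from behind. I lifted off once, at about 260°, to turn the wrist back, then finished the turn with the opposite face of the fingers.

**Wheel:** the handle is back at the white index mark. Compared with the starting pictures, the scene camera shows 359° of travel and the side camera about 358°. The side view of the handle was partly hidden by the gripper. Both figures are well inside the ±11° allowed.

**Rack:** it has visibly moved on by about one board spacing. I did not measure its travel directly; at that wheel angle it should be about 23.9 mm.

**Forces:** the tool force readings, taken between moves, stayed at or below about 4 N.

**Loose things:** I compared the remote shell and the nut with the starting pictures.
- The remote shell shifted by less than 1 pixel in both views.
- The nut did not move in the scene view. Its side-view check gave a 46-pixel jump, most likely because the colour mask also picked up the gold parts of the gripper. By eye, the nut is in the same place in the side pictures.
- I checked the iron holder and the display window only by eye, and they look unmoved.

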